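# Stop the spice mill, tighten its hopper cap, release the stop

### The job

The hopper cap of the spice mill has worked loose: first push the red mushroom stop on the yellow box straight down until it latches and stays down by itself, and with the mill stopped screw the mill's white cap clockwise until it is fully tight. Only then turn the red mushroom clockwise to release it, so that it is left sprung fully up and the cap still tight. Leave the jars, the spare lid, the measuring cup and the colander standing where they are.

Things in the scene. Friction and masses are not known exactly. Their poses are not given: they have to be found in the camera images.
- stop_box: Fixed yellow box with a grey top plate, 104 x 104 mm, top at height 70 mm; origin: centre of its underside, z up. In the middle of the top stands the red mushroom stop on a 22 mm thick green stem, with a black bezel (50 mm across, 3 mm high) around the stem. Box and mill stand either way round, one left and one right, at any small yaw.
- stop_top (a point): Centre of the top of the red mushroom head, moving with it: round, 40 mm in diameter and 18 mm high with upright sides, gripped across any diameter. Released, its top is 110 mm above the table and its underside 22 mm above the box top; latched, both are about 7.5 mm lower. Its z points up; it turns with the head (white stripe from its centre towards its own -x).
- stop_press (a joint): How far the mushroom is pushed down, m: 0 = up, 0.010 = bottom of its stroke. A spring pushes it up (1.5 N at the top, 3.7 N at the bottom). Pushed past about 0.0076 (it resists most, about 7 N, some 2.5 mm down, then gives way; push on to the bottom) it latches with a click and stays at about 0.0075 when let go. Latched counts above 0.006, up counts below 0.002.
- stop_turn (a joint): Clockwise turn of the mushroom head seen from above, rad, 0 to 1.0 (stops), with a weak return spring to 0 (0.02 N m/rad, slow). When latched, turning it clockwise beyond about 0.55 draws the latch, and the head springs up as soon as it is let go (or it can be lifted while held turned). It turns one way only from 0.
- mill: Fixed spice mill: white round motor base 120 mm in diameter, glass hopper 90 mm in diameter up to a black shoulder ring (88 mm in diameter, top 166 mm above the table), then a neck 56 mm in diameter with the white screw cap on it. Origin: centre of its underside, z up. A red tick on the shoulder lies towards its own -x, the side of the spout.
- cap_top (a point): Centre of the top of the mill's white ribbed screw cap, 204 mm above the table. The cap is 62 mm in diameter and 22 mm high with upright sides, captive (it turns in place about the vertical and does not rise). Its z points up; it turns with the cap: the red stripe on top runs from the centre towards its own -x and lies over the red tick of the shoulder when the cap is tight.
- mill_cap (a joint): How far the cap is unscrewed, rad: 0 = fully tight at a hard stop, positive = turned anticlockwise seen from above; starts at 0.8 to 1.25. It turns with about 0.06 N m of friction and stays where it is left. Tight counts below 0.10.
- jar_a: Closed glass jar with dark contents and a white lid, 74 mm in diameter, 116 mm high; origin: centre of its underside. Leave alone.
- jar_b: Closed glass jar with reddish contents and a white lid, 74 mm in diameter, 116 mm high; origin: centre of its underside. Leave alone.
- jar_empty: Empty open glass jar, 74 mm in diameter, 100 mm high; origin: centre of its underside. Leave alone.
- measure_cup: Yellow plastic measuring cup, 72 mm in diameter, 60 mm high, with a handle at its own +y; origin: centre of its underside. Leave alone.
- colander: Small stainless steel colander, 140 mm in diameter, 55 mm high, with a wire handle on either side; origin: centre of its underside. Leave alone.
- spare_lid: White lid of the empty jar lying on the plank, 68 mm in diameter, 18 mm high; origin: centre of its underside. Leave alone.
Not all that is in view belongs to the job. What is shaped like the stop_box but pink or purple is not meant.

How it is judged (in metres and radians):
On the way, in this order (a step that is already met when the one before it is completed fails the run):
1. the mushroom stop is latched down and stays there untouched (value of joint stop_press above 0.006 m and contact force between stop_box and the arm below 0.3 N and contact force between stop_box and the fingers below 0.3 N), for 0.2 s.
2. the mill's cap is screwed fully tight while the stop is still latched (value of joint mill_cap below 0.1 rad and value of joint stop_press above 0.006 m), for 0.2 s.
3. the mushroom has been turned clockwise to release it, with the cap still tight (value of joint stop_turn above 0.35 rad and value of joint mill_cap below 0.1 rad).
4. the mushroom stop has sprung up again (value of joint stop_press below 0.002 m and value of joint mill_cap below 0.1 rad), for 0.2 s.
At the end, for the whole second after the job is handed in: The mushroom stop is fully up again (pressed in less than 2 mm), the mill's cap is tight (within 0.10 rad of its stop) and still, and the three jars, spare lid, measuring cup and colander stand upright (tilt under 0.2 rad) within 30 mm of where they were (all of step 4 and not (velocity of joint mill_cap above 0.1 rad/s) and distance of each of jar_a, jar_b, jar_empty, measure_cup, colander, spare_lid from where it was at the start of the episode below 0.03 m and angle between each of jar_a, jar_b, jar_empty, measure_cup, colander, spare_lid's own z axis and vertical below 0.2 rad); the robot touches nothing.
It fails at once if a jar, the spare lid, the measuring cup or the colander is tipped over or pushed more than 60 mm away (angle between any of jar_a, jar_b, jar_empty, measure_cup, colander, spare_lid's own z axis and vertical above 0.7 rad or distance of any of jar_a, jar_b, jar_empty, measure_cup, colander, spare_lid from where it was at the start of the episode above 0.06 m).
It also fails if it takes over 64 s, if anything falls off the work surface, if the arm or the gripper's body presses on something with over 40 N, if the wrist force passes 120 N, or if a joint passes its speed limit or range.

### The arm

A 6-joint arm with a two-finger parallel gripper is mounted at the origin on the work surface. World frame = base frame: x ahead of the robot, y to its left, z up, the work surface at z = 0. Lengths are in mm, angles in rad, forces in N, time in s.
With the tool pointing down it reaches from about 275 to 750 mm from the base axis. Payload 10.2 kg.
Tool frame: the origin (TCP) lies between the finger pads; the fingertips stand 11 mm ahead of it and the grasp point (between the pads) lies 8 mm behind it; z points along the fingers, y is the line along which they close (so a half turn about z gives the same grasp; the last joint's range is limited). The gripper opens to 85 mm and grips with 20 to 120 N. Pads are 22 mm wide; open, the fingers measure 114 mm over their backs; the gripper's body (76 mm by 85 mm) begins 54 mm behind the grasp point. The pads swing forward as they close: fully open they stand 13 mm farther back than shut.
Start: joints at [1.073, 0.313, 1.498, -0, 1.331, -0.223], TCP at [142.474, 505.304, 242.294] pointing down, gripper open.
Joint ranges: [-2.94, 2.94], [-0.97, 2.17], [0.19, 2.56], [-1.23, 4.37], [0.02, 3.11], [-2.88, 2.88]. Speed limits (rad/s): [2.39, 2.39, 3.01, 3.14, 3.14, 3.14].

### API

Orientations are given as a unit quaternion [w, x, y, z].
In Python, from rig import sense, eyes, finish_job gives the robot as it stands.
- The arm moves only by the shell command python3 -m jog 'ROWS' [FORCE]. ROWS is JSON, a list of rows, each a list of 7 numbers: the shift along the tool's x, y, z in m, then the turn, a rotation vector about the tool's x, y, z in rad, then the finger opening in m, from 0 to 0.0854. In form: [[dx, dy, dz, rx, ry, rz, gripper], ...]. A call has 1 to 5 rows; each row shifts and turns the commanded pose from where the row before left it, along the tool's axes as they then stand; what a row does not reach is not made up. A row lasts 1/10 s, in which the tool goes at most 50 mm and 8.59 degrees, less where a joint would pass 70% of its speed; a pose out of reach is approached as far as the arm can. A call is refused whole if a number of a shift passes 0.05 or a number of a turn 0.15, either way. A call with a gripper value outside its range is refused whole. The fingers move at their own pace and stop on an object; FORCE is the grip in N (left out, the last holds). Time passes only in rows, so rows that do not move let the fingers close. It gives the time, the measured TCP pose, the force, the opening and the grip force at its end, in the units of the state.
- sense(): the state, without advancing time (a new reading comes with each control period).
- eyes.capture(name): name is "scene" or "top"; returns the picture (480x640x3 uint8, red, green, blue); there is no depth.
- eyes.calibration(name): a dict with "fx", "fy", "cx", "cy" (pixels), "cam_to_world" (4x4, takes a point from camera to world coordinates). Camera axes: x right, y down, z forward; pixel columns grow to the right and rows downward; lengths in mm; the calibration is good to about 2 mm. A picture is of the moment at which its call begins. calibration takes no time and is no camera call.
- finish_job(): hands the job in; it is judged then, once.
The state is a dict: "time_s": time; "joints": joint angles; "dq": joint speeds; "tau": joint torques, N m; "eef_pos": TCP position; "ee_rot": TCP orientation; "force": force on the tool from outside, world axes, zero at the start; "wrist_torque": the same for the moment, N m; "grip_width": opening from 0.0 (shut) to 1.0 (fully open); "grip_force": force on a finger pad.
Only numpy, scipy, OpenCV 4.12 (cv2) and the standard library are available. Lean on these libraries where they do the work, as an engineer would, in place of code of your own. Each camera call takes 0.05 s, during which the arm holds its last target. There are 200 camera calls.

## Working session

There is one attempt and no reset: what is moved stays moved. The work goes in short steps, Python scripts to look and compute and a shell command to move; the robot and the scene stay as the last step left them, time stands still between calls to the robot, and variables do not carry over. Pictures are saved under pics/ and viewed, at most 10 in all, crops included, and the job is handed in when it is done.

```bash
ls; mkdir -p pics; python3 - <<'E'
from rig import sense,eyes
import cv2,numpy as np
for n in("scene","top"):
    im=eyes.capture(n); cv2.imwrite(f"pics/{n}0.png",im[:,:,::-1]); c=eyes.calibration(n); print(n,c["fx"],c["cx"],c["cy"],np.round(c["cam_to_world"],3).tolist())
print(sense())
E
```

```text
pics
scene 598.9093359310758 319.0631761156206 231.62928154567092 [[-0.562, 0.472, -0.679, 1581.159], [0.827, 0.319, -0.463, 614.641], [-0.002, -0.822, -0.569, 1006.593], [0.0, 0.0, 0.0, 1.0]]
top 612.5199894948103 311.97742799964686 249.02707909184858 [[-0.011, -0.988, 0.153, 343.415], [-1.0, 0.009, -0.014, -51.102], [0.012, -0.153, -0.988, 1472.173], [0.0, 0.0, 0.0, 1.0]]
{'time_s': 0.1, 'joints': array([ 1.07265587e+00,  3.13401767e-01,  1.49832739e+00, -7.67977651e-06,
        1.33098256e+00, -2.23424765e-01]), 'dq': array([ 1.43219548e-03, -2.57897582e-03, -2.57128098e-03,  3.23671759e-05,
       -4.94346219e-04, -9.54643943e-04]), 'tau': array([ 2.23341420e-03, -4.12901366e+01, -2.60138601e+01, -2.08137253e-04,
        3.08963870e-03,  2.62580971e-05]), 'eef_pos': array([142.34606312, 505.12541256, 241.80103257]), 'ee_rot': array([-1.94029593e-04,  1.36925399e-01,  9.90581204e-01, -5.24827687e-04]), 'force': array([-0.58376513,  0.07109852, -0.44384608]), 'wrist_torque': array([-0.00929838, -0.03024275, -0.02566186]), 'grip_force': 0.0, 'grip_width': 0.9981672867250732}
```

View pics/scene0.png

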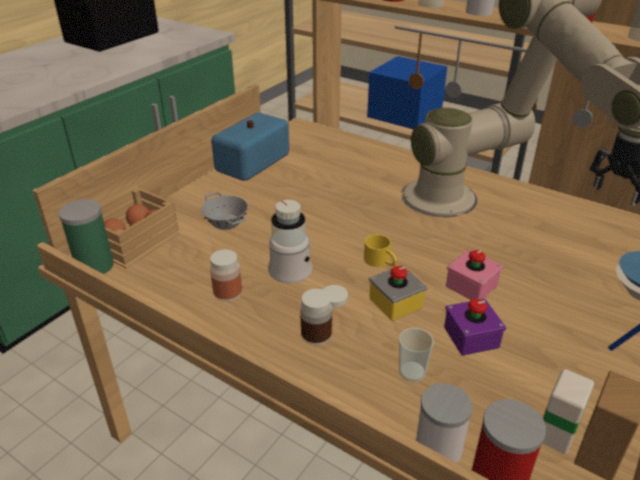

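View pics/top0.png

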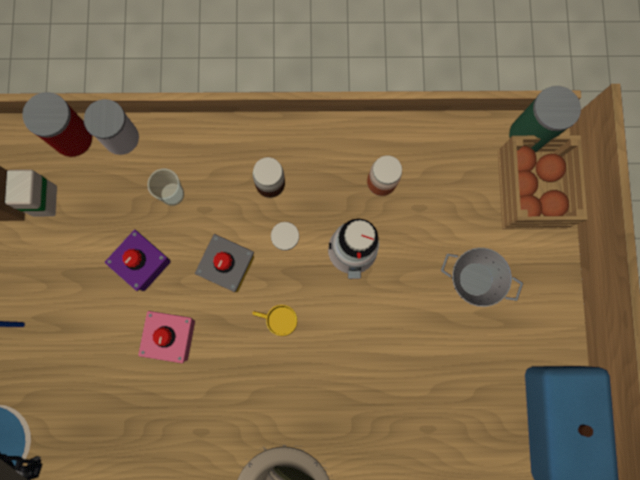

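Candidates for the stop, in the top view: grey-topped yellow box (223,262), purple (132,259), pink (163,337). I choose the one at (223,262), which is at (398,275) in the scene view. The mill cap is at (358,238) top and (288,210) scene.

```bash
cat > h.py <<'E'
import numpy as np,cv2
from rig import eyes,sense
def ray(n,u,v):
    c=eyes.calibration(n);T=np.array(c["cam_to_world"]);d=T[:3,:3]@[(u-c["cx"])/c["fx"],(v-c["cy"])/c["fy"],1];return T[:3,3],d
def onz(n,u,v,z):
    o,d=ray(n,u,v);return np.round((o+d*(z-o[2])/d[2])[:2],1)
def proj(n,p):
    c=eyes.calibration(n);T=np.array(c["cam_to_world"]);q=T[:3,:3].T@(np.array(p)-T[:3,3]);return np.round([c["fx"]*q[0]/q[2]+c["cx"],c["fy"]*q[1]/q[2]+c["cy"]],1)
def blob(m,box):
    x0,y0,x1,y1=box;k=np.zeros_like(m);k[y0:y1,x0:x1]=m[y0:y1,x0:x1]
    n,l,s,c=cv2.connectedComponentsWithStats(k);i=[(s[j].tolist(),np.round(c[j],1).tolist()) for j in range(1,n) if s[j][4]>3];return i
def red(im):
    h=cv2.cvtColor(im,cv2.COLOR_RGB2HSV);return (((h[...,0]<8)|(h[...,0]>172))&(h[...,1]>130)&(h[...,2]>80)).astype(np.uint8)
def white(im):
    h=cv2.cvtColor(im,cv2.COLOR_RGB2HSV);return ((h[...,1]<60)&(h[...,2]>150)).astype(np.uint8)
E
python3 - <<'E'
from h import *
t=cv2.imread("pics/top0.png")[:,:,::-1].copy();s=cv2.imread("pics/scene0.png")[:,:,::-1].copy()
for n,im,b1,b2 in(("top",t,(190,230,260,295),(325,215,390,280)),("scene",s,(380,255,420,300),(265,195,310,235))):
    print(n,"stop red",blob(red(im),b1),"cap red",blob(red(im),b2),"white",blob(white(im),b2))
a=cv2.resize(t[215:290,190:265],(500,500),interpolation=2);b=cv2.resize(t[210:285,320:395],(500,500),interpolation=2)
c=cv2.resize(s[250:325,360:435],(500,500),interpolation=2);d=cv2.resize(s[190:265,255:330],(500,500),interpolation=2)
cv2.imwrite("pics/crop.png",cv2.resize(np.vstack([np.hstack([a,b]),np.hstack([c,d])]),(600,600))[:,:,::-1])
E
```

```text
top stop red [([213, 252, 19, 18, 244], [221.9, 260.4])] cap red [([362, 235, 10, 4, 11], [366.7, 236.6]), ([357, 252, 4, 6, 22], [358.5, 254.7])] white [([345, 221, 29, 28, 586], [358.8, 234.6]), ([334, 234, 17, 29, 72], [338.9, 250.8])]
scene stop red [([391, 266, 17, 13, 174], [398.4, 272.5])] cap red [] white [([276, 200, 24, 18, 265], [288.9, 207.2]), ([291, 225, 15, 10, 83], [299.1, 231.1])]
```

View pics/crop.png

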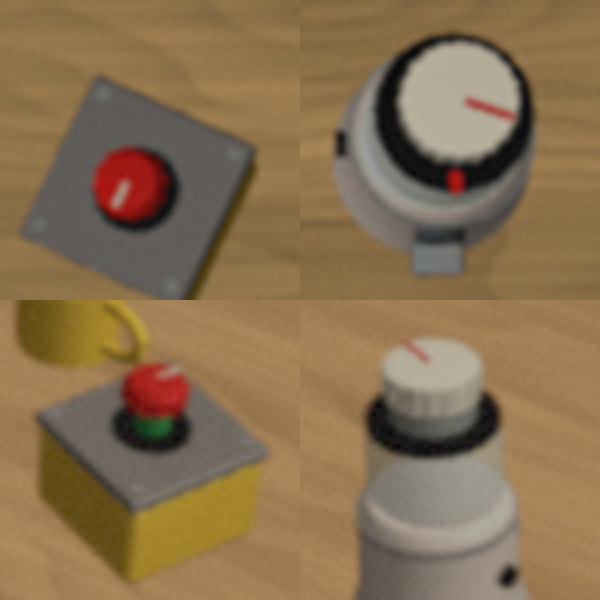

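The crop confirms it: yellow sides, grey plate, green stem. The cap stripe points right and the shoulder tick points down in the top view, so clockwise closes the cap by about 1.2 rad.

```bash
python3 - <<'E'
from h import *
s=onz("top",222,260.8,110)
k=onz("top",359.2,234.5,204)
print("stop",s,"proj scene",proj("scene",[*s,110]),"scene ray",onz("scene",399,271.3,110))
print("cap",k,"proj scene",proj("scene",[*k,204]),"scene ray",onz("scene",287.8,207,204))
tick=onz("top",358.5,254.7,166); st=onz("top",373,238.5,204)
a=np.arctan2(*(tick-k)[::-1]);b=np.arctan2(*(st-k)[::-1]);print("tick",tick,a,b,b-a)
from scipy.spatial.transform import Rotation as R
print(R.from_quat(sense()['ee_rot'],scalar_first=True).as_matrix().round(3))
print("lid",onz("top",285,236,18),"cup",onz("top",282,320,60),"jars",onz("top",268,172,116),onz("top",386,169,116),"other",onz("top",132,258,110),onz("top",163,336,110))
E
```

```text
stop [529.8 131.5] proj scene [399.1 267.7] scene ray [542.2 137.9]
cap [ 570.2 -168.8] proj scene [288.2 205.1] scene ray [ 577.7 -164.3]
tick [ 532.8 -169.8] -3.1148610547700004 -1.8673421358645994 1.247518918905401
[[-0.963  0.271 -0.001]
 [ 0.271  0.963 -0.001]
 [ 0.    -0.001 -1.   ]]
lid [601.3  -7. ] cup [398.6  -0.6] jars [732.6  28.3] [ 737.8 -241.8] other [537.9 332.5] [364.3 258.8]
```

```bash
python3 -m jog '[[-0.02,-0.01,0,0,0,0,0],[-0.043,-0.023,0,0,0,0,0],[-0.043,-0.023,0,0,0,0,0],[-0.043,-0.023,0,0,0,0,0],[-0.043,-0.023,0,0,0,0,0]]' 30
python3 -m jog '[[-0.043,-0.023,0,0,0,0,0],[-0.043,-0.023,0,0,0,0,0],[-0.043,-0.023,0,0,0,0,0],[-0.043,-0.023,0,0,0,0,0],[-0.043,-0.023,0,0,0,0,0]]'
python3 -m jog '[[-0.043,-0.023,0,0,0,0,0],[-0.026,-0.013,0,0,0,0,0],[0,0,0.04,0,0,0,0],[0,0,0.04,0,0,0,0],[0,0,0,0,0,0,0]]'
python3 - <<'E'
from h import *
from scipy.spatial.transform import Rotation as R
s=sense();print(s['time_s'],s['eef_pos'],s['force'],s['joints'],s['grip_width'],R.from_quat(s['ee_rot'],scalar_first=True).as_matrix().round(3).tolist())
ims=[eyes.capture(n) for n in("top","scene")]
a=cv2.resize(ims[0][210:310,170:270],(400,400),interpolation=2);b=cv2.resize(ims[1][220:320,350:450],(400,400),interpolation=2)
cv2.imwrite("pics/c1.png",np.hstack([a,b])[:,:,::-1])
E
```

```text
time_s: 0.6
eef_pos: [300.5, 353.5, 242.1]
ee_rot: [-0.0, 0.137, 0.991, -0.0]
force: [1.1, 0.6, 0.6]
grip_width: 0.144
grip_force: 0.0
time_s: 1.1
eef_pos: [476.4, 184.3, 242.1]
ee_rot: [-0.0, 0.137, 0.991, 0.0]
force: [0.8, 0.7, -0.2]
grip_width: 0.0
grip_force: 0.0
time_s: 1.6
eef_pos: [529.5, 132.3, 157.5]
ee_rot: [-0.005, 0.137, 0.991, -0.001]
force: [-1.1, 0.1, -0.7]
grip_width: 0.006
grip_force: 0.0
1.6 [529.45077551 132.28004507 157.54568891] [-1.09418668  0.06590505 -0.74179213] [ 3.00915560e-02  4.42073848e-01  1.54434441e+00 -4.20217359e-05
  1.16536425e+00 -1.26541044e+00] 0.005816665534061107 [[-0.962, 0.272, -0.01], [0.272, 0.962, -0.0], [0.01, -0.003, -1.0]]
```

View pics/c1.png

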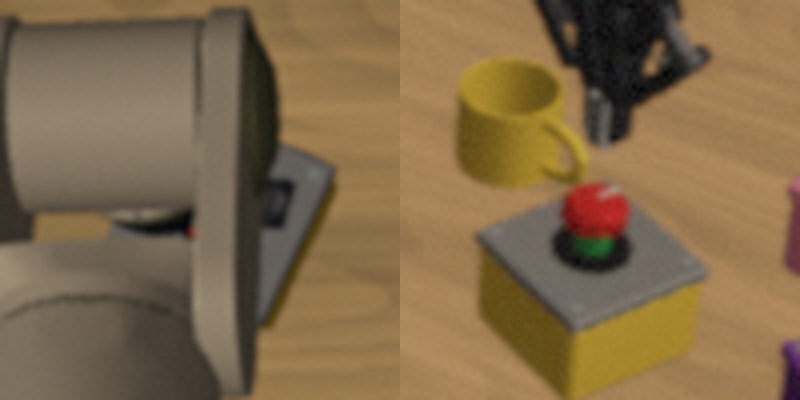

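```bash
python3 - <<'E'
from h import *
print(proj("scene",[529.5,132.3,146.5]),proj("scene",[529.5,132.3,110]),proj("scene",[535,132,110]))
E
```

```text
[400.6 255.7] [399.4 267.8] [398.3 268.9]
```

```bash
python3 -m jog '[[-0.002,0,0.015,0,0,0,0],[0,0,0.015,0,0,0,0],[0,0,0.005,0,0,0,0],[0,0,0.003,0,0,0,0],[0,0,0.002,0,0,0,0]]'
python3 -m jog '[[0,0,0.002,0,0,0,0],[0,0,0.002,0,0,0,0],[0,0,0.002,0,0,0,0],[0,0,0.001,0,0,0,0],[0,0,0,0,0,0,0]]'
```

```text
time_s: 2.2
eef_pos: [534.5, 132.2, 123.5]
ee_rot: [0.001, 0.137, 0.991, 0.0]
force: [-0.3, -0.5, 0.7]
grip_width: -0.0
grip_force: 0.0
time_s: 2.7
eef_pos: [534.2, 132.1, 115.6]
ee_rot: [0.0, 0.137, 0.991, 0.0]
force: [1.5, 0.5, 1.6]
grip_width: 0.002
grip_force: 0.9
```

```bash
python3 -m jog '[[0,0,0.002,0,0,0,0],[0,0,0,0,0,0,0]]';python3 -m jog '[[0,0,0.002,0,0,0,0],[0,0,0,0,0,0,0]]';python3 -m jog '[[0,0,0.002,0,0,0,0],[0,0,0,0,0,0,0]]'
```

```text
time_s: 2.9
eef_pos: [534.1, 132.1, 113.2]
ee_rot: [0.0, 0.137, 0.991, 0.0]
force: [1.7, 0.4, 2.4]
grip_width: -0.001
grip_force: 1.4
time_s: 3.1
eef_pos: [534.0, 132.1, 111.2]
ee_rot: [0.0, 0.137, 0.991, 0.0]
force: [0.4, 0.3, 3.3]
grip_width: 0.003
grip_force: 1.6
time_s: 3.3
eef_pos: [534.3, 132.2, 110.8]
ee_rot: [0.001, 0.137, 0.991, 0.0]
force: [-3.0, 0.2, 16.9]
grip_width: -0.002
grip_force: 7.8
```

```bash
python3 -m jog '[[0,0,-0.01,0,0,0,0],[0,0,-0.04,0,0,0,0],[0,0,-0.045,0,0,0,0],[0,0,-0.045,0,0,0,0],[0,0,0,0,0,0,0.085]]'
python3 -c "
from h import *
im=eyes.capture('scene');print(blob(red(im),(380,255,420,300)));print(sense()['eef_pos'])"
python3 -m jog '[[-0.0167,-0.04,0,0,0,0,0.085],[-0.0167,-0.04,0,0,0,0,0.085],[-0.0167,-0.04,0,0,0,0,0.085],[-0.0167,-0.04,0,0,0,0,0.085],[-0.0167,-0.04,0,0,0,0,0.085]]'
python3 -m jog '[[-0.0167,-0.04,0,0,0,0,0.085],[-0.0167,-0.04,0,0,0,0,0.085],[0,0,0,0,0,0,0.085],[0,0,0,0,0,0,0.085]]'
python3 - <<'E'
from h import *
s=sense();print(s['eef_pos'],s['joints'].round(2),s['grip_width'])
ims=[eyes.capture(n) for n in("top","scene")]
a=cv2.resize(ims[0][190:290,310:410],(400,400),interpolation=2);b=cv2.resize(ims[1][140:240,240:340],(400,400),interpolation=2)
cv2.imwrite("pics/c2.png",np.hstack([a,b])[:,:,::-1]);print(proj("scene",s['eef_pos']),blob(red(ims[1]),(380,255,420,300)))
E
```

```text
time_s: 3.8
eef_pos: [535.4, 132.2, 255.1]
ee_rot: [0.005, 0.137, 0.991, 0.001]
force: [0.7, -0.3, -1.1]
grip_width: 0.157
grip_force: 0.0
[([390, 268, 17, 14, 174], [398.2, 274.7])]
[534.41118296 132.10668009 251.5649245 ]
time_s: 4.35
eef_pos: [559.2, -84.6, 247.5]
ee_rot: [-0.002, 0.137, 0.991, 0.0]
force: [0.5, 0.3, -0.3]
grip_width: 0.996
grip_force: 0.0
time_s: 4.75
eef_pos: [569.8, -169.5, 247.4]
ee_rot: [-0.002, 0.138, 0.99, 0.001]
force: [-1.1, 0.6, 0.2]
grip_width: 0.996
grip_force: 0.0
[ 569.79573634 -169.45664122  247.40046358] [-0.49  0.47  1.26  0.    1.42 -1.78] 0.9955742786035915
[287.5 190.1] [([390, 268, 17, 14, 173], [398.0, 274.8])]
```

View pics/c2.png

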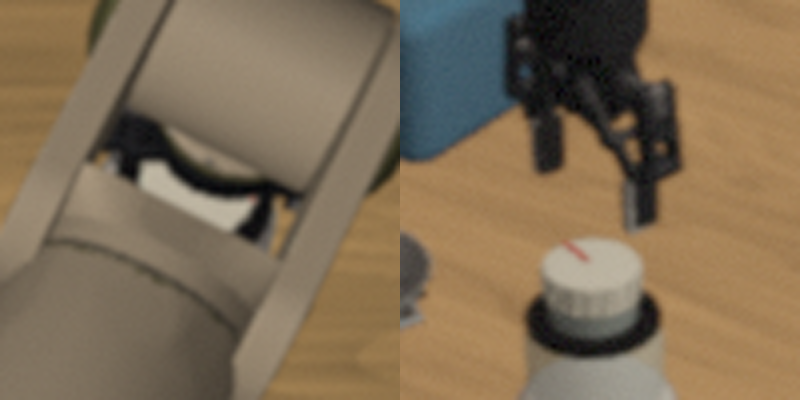

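The stop stays down: its blob dropped by 2.2 px. The fingers straddle the cap, tips at crop (547,165) and (640,225) against a cap centre of (592,265). I'll lower and grip.

```bash
python3 -m jog '[[0,0,0.03,0,0,0,0.085],[0,0,0.02,0,0,0,0.085],[0,0,0.01,0,0,0,0.085],[0,0,0.005,0,0,0,0.085],[0,0,0,0,0,0,0.085]]'
python3 -m jog '[[0,0,0,0,0,0,0.05],[0,0,0,0,0,0,0.05],[0,0,0,0,0,0,0.05],[0,0,0,0,0,0,0.05]]' 50
```

```text
time_s: 5.35
eef_pos: [570.5, -168.6, 184.4]
ee_rot: [-0.0, 0.137, 0.991, 0.0]
force: [0.6, 1.1, 0.7]
grip_width: 0.997
grip_force: 0.0
time_s: 5.75
eef_pos: [570.6, -170.3, 186.0]
ee_rot: [0.001, 0.137, 0.991, -0.001]
force: [-4.2, -2.5, 5.7]
grip_width: 0.703
grip_force: 54.5
```

```bash
python3 -m jog '[[0,0,0,0,0,0.1,0.05],[0,0,0,0,0,0.14,0.05],[0,0,0,0,0,0.14,0.05],[0,0,0,0,0,0.14,0.05],[0,0,0,0,0,0.14,0.05]]'
python3 -m jog '[[0,0,0,0,0,0.14,0.05],[0,0,0,0,0,0.14,0.05],[0,0,0,0,0,0.1,0.05],[0,0,0,0,0,0,0.05]]'
python3 -c "
from rig import sense
s=sense();print(s['wrist_torque'],s['force'],s['joints'])"
```

```text
time_s: 6.25
eef_pos: [571.2, -169.3, 186.0]
ee_rot: [0.002, 0.453, 0.892, 0.0]
force: [2.1, 1.6, 4.6]
grip_width: 0.708
grip_force: 54.5
time_s: 6.65
eef_pos: [571.8, -168.9, 186.0]
ee_rot: [0.002, 0.612, 0.791, 0.001]
force: [6.0, 2.5, 3.4]
grip_width: 0.708
grip_force: 54.4
[ 0.31401783 -0.5087351  -0.04315219] [6.02696395 2.49721446 3.36340626] [-0.48413739  0.51165773  1.35620666  0.00147366  1.26900227 -0.73805103]
```

```bash
for i in 1; do python3 -m jog '[[0,0,0,0,0,0.08,0.05],[0,0,0,0,0,0.08,0.05],[0,0,0,0,0,0,0.05]]'; python3 -c "
from rig import sense
s=sense();print(s['wrist_torque'],s['joints'][5])"; python3 -m jog '[[0,0,0,0,0,0.05,0.05],[0,0,0,0,0,0.05,0.05],[0,0,0,0,0,0,0.05]]';python3 -c "
from rig import sense
s=sense();print(s['wrist_torque'],s['joints'][5])"; done
```

```text
time_s: 6.95
eef_pos: [572.1, -168.8, 186.1]
ee_rot: [0.002, 0.673, 0.74, 0.002]
force: [8.1, 3.1, 2.3]
grip_width: 0.709
grip_force: 54.4
[ 0.39913783 -0.79997682 -0.02197397] -0.5786712440318263
time_s: 7.25
eef_pos: [572.4, -166.7, 185.7]
ee_rot: [0.001, 0.709, 0.706, 0.003]
force: [8.8, 12.7, 3.5]
grip_width: 0.71
grip_force: 55.7
[ 2.08497062 -1.45657804  0.06384451] -0.4798372555081798
```

```bash
python3 -m jog '[[0,0,0,0,0,0.05,0.05],[0,0,0,0,0,0.05,0.05],[0,0,0,0,0,0,0.05]]';python3 -c "
from rig import sense
s=sense();print(s['wrist_torque'],s['joints'][5])"
python3 -m jog '[[0,0,0,0,0,0,0.085],[0,0,0,0,0,0,0.085],[0,0,0,0,0,0,0.085],[0,0,0,0,0,0,0.085],[0,0,-0.01,0,0,0,0.085]]'
python3 -m jog '[[0,0,-0.03,0,0,0,0.085],[0,0,-0.03,0,0,0,0.085],[0,0,0,0,0,0,0.085]]'
python3 - <<'E'
from h import *
s=sense();ims=[eyes.capture(n) for n in("top","scene")]
print(s['eef_pos'],s['joints'].round(2))
a=cv2.resize(ims[0][190:290,310:410],(400,400),interpolation=2);b=cv2.resize(ims[1][180:280,240:340],(400,400),interpolation=2)
cv2.imwrite("pics/c3.png",np.hstack([a,b])[:,:,::-1]);print(blob(red(ims[1]),(380,255,420,300)))
E
```

```text
time_s: 7.55
eef_pos: [572.8, -166.8, 185.7]
ee_rot: [0.001, 0.743, 0.669, 0.004]
force: [12.0, 12.2, 0.7]
grip_width: 0.713
grip_force: 55.5
[ 1.89207773 -1.8936712  -0.01616744] -0.37965574116048595
time_s: 8.05
eef_pos: [569.8, -169.1, 193.5]
ee_rot: [-0.001, 0.743, 0.669, -0.001]
force: [1.1, -0.5, -0.3]
grip_width: 0.991
grip_force: 0.0
time_s: 8.35
eef_pos: [571.6, -169.8, 259.4]
ee_rot: [0.004, 0.743, 0.669, 0.001]
force: [1.1, -0.5, -0.6]
grip_width: 0.995
grip_force: 0.0
[ 571.57568623 -169.81649561  259.38358444] [-0.49  0.46  1.25 -0.    1.43 -0.38]
[([390, 268, 17, 14, 174], [398.1, 274.8])]
```

View pics/c3.png

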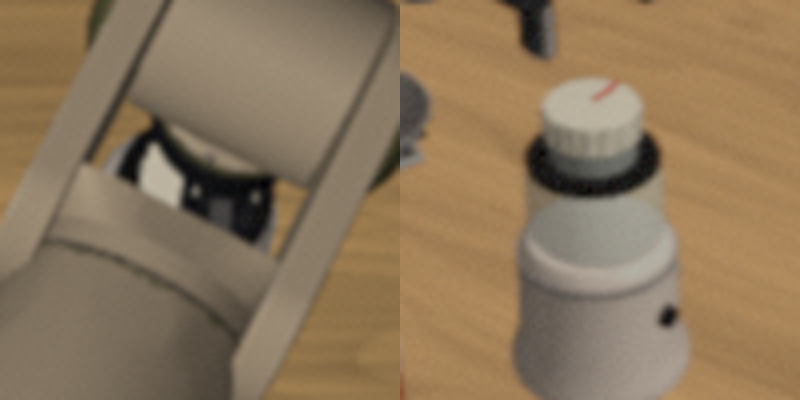

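```bash
python3 - <<'E'
from h import *
im=eyes.capture("scene").astype(int)
m=((im[...,0]-im[...,1])>45).astype(np.uint8); m[:196]=0;m[214:]=0;m[:,:274]=0;m[:,302:]=0
v,u=np.nonzero(m);P=np.array([onz("scene",a,b,204) for a,b in zip(u,v)]);w=np.array([im[b,a,0]-im[b,a,1] for a,b in zip(u,v)])
print(P.tolist()); c=onz("scene",287.6,205.1,204);g=np.average(P,axis=0,weights=w);print(c,g,np.arctan2(*(g-c)[::-1]), "fit",np.linalg.svd(P-P.mean(0))[2][0])
E
```

```text
[[543.5, -173.3], [542.1, -171.2], [548.8, -172.5], [547.4, -170.4], [554.1, -171.8], [552.7, -169.7], [559.4, -171.0], [564.6, -170.3]]
[ 570.8 -170.1] [ 551.48936709 -171.25291139] -3.081959990675292 fit [0.99722152 0.07449322]
```

The cap reads about 0.05 rad from the tick, which is within tolerance but not by much. I'll regrip and turn once more to be sure it is at its stop.

```bash
python3 -m jog '[[0,0,0.03,0,0,0,0.085],[0,0,0.03,0,0,0,0.085],[0,0,0.01,0,0,0,0.085],[0,0,0.003,0,0,0,0.085],[0,0,0,0,0,0,0.05]]' 80
python3 -m jog '[[0,0,0,0,0,0,0.05],[0,0,0,0,0,0,0.05],[0,0,0,0,0,0,0.05],[0,0,0,0,0,0.05,0.05],[0,0,0,0,0,0.1,0.05]]'
python3 -m jog '[[0,0,0,0,0,0.1,0.05],[0,0,0,0,0,0.05,0.05],[0,0,0,0,0,0,0.05]]'
python3 -c "
from rig import sense
s=sense();print(s['wrist_torque'],s['joints'],s['tau'])"
python3 -m jog '[[0,0,0,0,0,0,0.085],[0,0,0,0,0,0,0.085],[0,0,0,0,0,0,0.085],[0,0,0,0,0,0,0.085],[0,0,-0.01,0,0,0,0.085]]'
python3 -m jog '[[0,0,-0.03,0,0,0,0.085],[0,0,-0.035,0,0,0,0.085],[0,0,0,0,0,0,0.085]]'
python3 - <<'E'
from h import *
im=eyes.capture("scene");print(blob(red(im),(380,255,420,300)));im=im.astype(int)
m=((im[...,0]-im[...,1])>45).astype(np.uint8); m[:196]=0;m[214:]=0;m[:,:274]=0;m[:,302:]=0
v,u=np.nonzero(m);P=np.array([onz("scene",a,b,204) for a,b in zip(u,v)]);w=np.array([im[b,a,0]-im[b,a,1] for a,b in zip(u,v)])
c=onz("scene",287.6,205.1,204);g=np.average(P,axis=0,weights=w);print(c,g,np.arctan2(*(g-c)[::-1]), "fit",np.linalg.svd(P-P.mean(0))[2][0])
from scipy.spatial.transform import Rotation as R
s=sense();print(s['eef_pos'],R.from_quat(s['ee_rot'],scalar_first=True).as_matrix().round(3).tolist())
E
```

```text
time_s: 9.0
eef_pos: [570.6, -169.3, 181.8]
ee_rot: [0.0, 0.743, 0.669, 0.0]
force: [0.9, 1.1, 0.5]
grip_width: 0.854
grip_force: 0.0
time_s: 9.5
eef_pos: [573.6, -166.0, 183.9]
ee_rot: [0.001, 0.791, 0.612, 0.005]
force: [21.5, 28.3, 3.7]
grip_width: 0.701
grip_force: 87.1
time_s: 9.8
eef_pos: [573.5, -168.5, 184.0]
ee_rot: [0.003, 0.835, 0.551, 0.004]
force: [12.6, 4.7, 1.6]
grip_width: 0.7
grip_force: 87.2
[ 0.78157234 -2.06043032 -0.05570714] [-0.48296242  0.51398742  1.35799592  0.00352553  1.26024179 -0.0797567 ] [ -4.72202003 -48.40475321 -20.89479268  -2.41995335   2.18660966
   0.33420822]
time_s: 10.3
eef_pos: [569.9, -169.0, 190.6]
ee_rot: [-0.001, 0.835, 0.551, -0.001]
force: [-0.1, -0.1, 0.2]
grip_width: 0.998
grip_force: 0.0
time_s: 10.6
eef_pos: [571.7, -169.8, 262.0]
ee_rot: [0.004, 0.835, 0.551, 0.002]
force: [0.6, -0.2, 0.4]
grip_width: 0.993
grip_force: 0.0
[([390, 268, 17, 14, 176], [398.2, 274.7])]
[ 570.8 -170.1] [ 552.05444915 -171.04830508] -3.0910474669883508 fit [0.99508308 0.09904378]
[ 571.0495076  -169.4812617   259.15852727] [[0.393, 0.919, 0.004], [0.919, -0.393, -0.002], [-0.0, 0.005, -1.0]]
```

The stripe did not move under the harder turn, so the cap is at its stop. Next is back to the stop.

```bash
python3 -m jog '[[0.0375,-0.0219,0,0,0,0,0.085],[0.0375,-0.0219,0,0,0,0,0.085],[0.0375,-0.0219,0,0,0,0,0.085],[0.0375,-0.0219,0,0,0,0,0.085],[0.0375,-0.0219,0,0,0,0,0.085]]' 30
python3 -m jog '[[0.0375,-0.0219,0,0,0,0,0.085],[0.0375,-0.0219,0,0,0,0,0.085],[0,0,0.03,0,0,0,0.085],[0,0,0.04,0,0,0,0.085],[0,0,0.03,0,0,0,0.085]]'
python3 -m jog '[[0,0,0,0,0,0,0.085],[0,0,0,0,0,0,0.085]]'
python3 - <<'E'
from h import *
s=sense();print(s['joints'].round(2),proj("scene",s['eef_pos']))
im=eyes.capture("scene");cv2.imwrite("pics/c4.png",cv2.resize(im[210:310,340:460],(720,600),interpolation=2)[:,:,::-1])
E
```

```text
time_s: 11.15
eef_pos: [542.6, 47.9, 255.7]
ee_rot: [-0.0, 0.835, 0.551, -0.001]
force: [1.9, -1.1, 0.4]
grip_width: 0.995
grip_force: 0.0
time_s: 11.65
eef_pos: [531.4, 132.8, 153.7]
ee_rot: [-0.001, 0.834, 0.551, -0.001]
force: [0.5, 0.3, -0.3]
grip_width: 0.995
grip_force: 0.0
time_s: 11.85
eef_pos: [532.8, 132.4, 156.9]
ee_rot: [-0.0, 0.835, 0.551, -0.0]
force: [-1.0, 0.5, 0.2]
grip_width: 0.996
grip_force: 0.0
[ 0.03  0.44  1.54 -0.    1.15  0.43] [400.3 252.9]
```

View pics/c4.png

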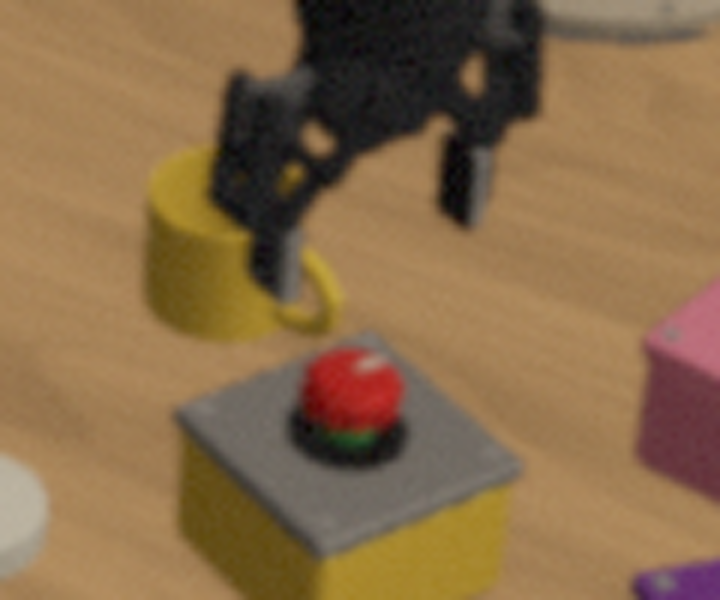

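```bash
python3 -m jog '[[0,0,0.03,0,0,0,0.085],[0,0,0.02,0,0,0,0.085],[0,0,0.013,0,0,0,0.085],[0,0,0.005,0,0,0,0.085],[0,0,0,0,0,0,0.085]]'
python3 -m jog '[[0,0,0,0,0,0,0.03],[0,0,0,0,0,0,0.03],[0,0,0,0,0,0,0.03],[0,0,0,0,0,0,0.03],[0,0,0,0,0,0,0.03]]'
```

```text
time_s: 12.4
eef_pos: [533.1, 132.5, 88.9]
ee_rot: [0.0, 0.835, 0.551, 0.0]
force: [1.1, -0.4, 0.3]
grip_width: 0.996
grip_force: 0.0
time_s: 12.9
eef_pos: [534.0, 132.1, 89.4]
ee_rot: [0.001, 0.835, 0.551, 0.001]
force: [4.6, -2.3, 3.0]
grip_width: 0.457
grip_force: 31.6
```

```bash
python3 -m jog '[[0,0,0,0,0,0.1,0.03],[0,0,0,0,0,0.14,0.03],[0,0,0,0,0,0.14,0.03],[0,0,0,0,0,0.14,0.03],[0,0,0,0,0,0.14,0.03]]'
python3 -m jog '[[0,0,0,0,0,0.14,0.03],[0,0,0,0,0,0.06,0.03],[0,0,0,0,0,0,0.03]]'
python3 -m jog '[[0,0,-0.003,0,0,0,0.03],[0,0,-0.003,0,0,0,0.03],[0,0,-0.002,0,0,0,0.03],[0,0,0,0,0,0,0.03]]'
python3 -m jog '[[0,0,0,0,0,0,0.085],[0,0,0,0,0,0,0.085],[0,0,0,0,0,0,0.085],[0,0,0,0,0,0,0.085],[0,0,-0.01,0,0,0,0.085]]'
python3 -m jog '[[0,0,-0.03,0,0,0,0.085],[0,0,-0.04,0,0,0,0.085],[0,0,-0.03,0,0,0,0.085],[0,0,0,0,0,0,0.085]]'
python3 - <<'E'
from h import *
im=eyes.capture("scene");print(blob(red(im),(380,250,420,300)))
cv2.imwrite("pics/c5.png",im[:,:,::-1])
E
```

```text
time_s: 13.4
eef_pos: [534.3, 132.2, 89.5]
ee_rot: [0.001, 0.969, 0.248, 0.002]
force: [5.9, -1.8, 1.9]
grip_width: 0.457
grip_force: 31.6
time_s: 13.7
eef_pos: [534.5, 132.2, 89.5]
ee_rot: [0.0, 0.988, 0.152, 0.003]
force: [6.3, -2.5, 1.5]
grip_width: 0.457
grip_force: 31.6
time_s: 14.1
eef_pos: [534.3, 132.2, 97.3]
ee_rot: [0.0, 0.988, 0.153, 0.002]
force: [6.8, -2.0, 1.2]
grip_width: 0.453
grip_force: 31.8
time_s: 14.6
eef_pos: [531.9, 132.5, 105.6]
ee_rot: [-0.0, 0.988, 0.153, -0.001]
force: [0.1, -0.5, 0.3]
grip_width: 0.996
grip_force: 0.0
time_s: 15.0
eef_pos: [534.2, 132.7, 211.3]
ee_rot: [0.001, 0.988, 0.153, 0.004]
force: [0.6, 0.0, -0.3]
grip_width: 0.996
grip_force: 0.0
[([391, 266, 17, 13, 170], [398.3, 272.4])]
```

View pics/c5.png

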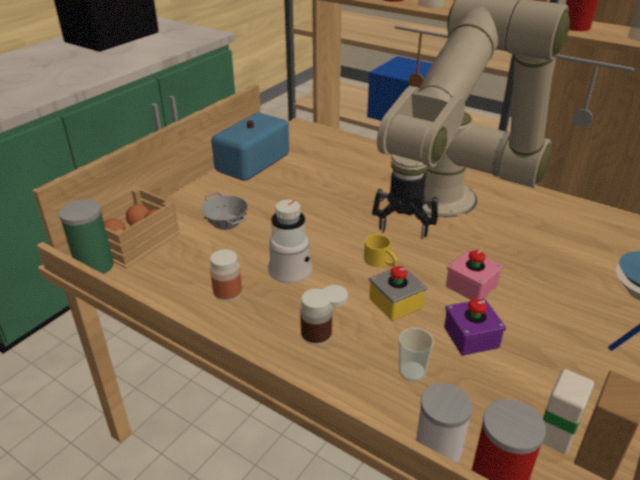

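The mushroom is back up: its blob is at row 272.4, against 272.5 at the start. The cap is tight, nothing else has moved, and the gripper is clear of everything.

```bash
python3 -m jog '[[0,0,0,0,0,0,0.085],[0,0,0,0,0,0,0.085],[0,0,0,0,0,0,0.085]]' >/dev/null; python3 -c "
from rig import finish_job
print(finish_job())"
```

```text
the job is handed in; nothing more can be done
None
```

The job is handed in at about 15 s of the 64 s limit, and the images show it done in order: stop latched, cap tightened to its hard stop, then mushroom turned clockwise and back fully up; the jars, lid, cup and colander look unmoved, and no verdict came back.

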